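Slide the sheet onto the middle rails of the cooling rack

TASK

Pick up the perforated metal sheet by its upright black grip and slide it, bare end first, into the open side of the cooling rack on the middle one of the three rail pairs. Push it fully home, lying flat on both middle rails, and let go.

Things in the scene. Friction and masses are not known exactly. Their poses are not given: they have to be found in the camera images.
- sheet_center (a point): Centre of a flat aluminium sheet, 150 x 160 x 5 mm (x, y, thickness), 0.18 to 0.27 kg, lying on the worktop at first; the point is half-way through the thickness, 2.5 mm above the underside. Its x axis points from the grip edge to the bare leading edge, which enters the rack first; z is up. A 14 mm high lip runs along the grip edge.
- sheet_grip (a point): Mid-point of the black upright grip, a bar fixed rigidly along the sheet's -x edge, 12 mm thick (sheet x) by 70 mm long (sheet y), its top 54 mm above the sheet's underside. The point is 35 mm above the underside, at (-66, 0, +32.5) mm from sheet_center; axes as the sheet's. The fingers close on it along the sheet's x axis.
- rack: Fixed dark steel rack, 160 mm long (x), 214 wide (y), 149 high; open at -x, sheets slide in along +x. Origin under its centre, 0 to 15 mm above the worktop. Three rail pairs along x: ledge tops 45, 87, 129 mm above the origin, 38 mm free height above a ledge; ledges at |y| = 64 to 91 mm, the gap between is open to the top; 12 mm side lips leave 9 mm play each side; back stop bar at x = 77 mm.
- rack_middle (a point): Where the sheet's centre belongs: midway between the two rails of the middle pair and half-way along them, 2.5 mm above their ledges (89.5 mm above the rack's origin); axes as the rack's. A sheet against the back stop has its centre 2 mm further along +x.

How it is judged (in metres and radians):
At the end, for the whole second after the job is handed in: The sheet lies flat (within 6 degrees) and at rest on both middle rails, grip end at the rack's open side, its centre within 13 mm of the home point along and across the rails and within 6 mm of it in height, so it is within about 15 mm of the back stop (x of sheet_center in the frame of rack_middle between -0.013 and 0.013 m and y of sheet_center in the frame of rack_middle between -0.013 and 0.013 m and z of sheet_center in the frame of rack_middle between -0.006 and 0.006 m and angle between sheet_center's own z axis and vertical below 0.1 rad and x of sheet_grip in the frame of rack_middle below -0.04 m and linear speed of sheet below 0.02 m/s); the robot touches nothing.
It also fails if it takes over 38 s, if anything falls off the work surface, if the arm or the gripper's body presses on something with over 40 N, if the wrist force passes 120 N, or if a joint passes its speed limit or range.

ROBOT

A 6-joint arm with a two-finger parallel gripper is mounted at the origin on a cart in front of the work surface, level with it; the furniture and walls round the work are solid. World frame = base frame: x ahead of the robot, y to its left, z up, the work surface at z = 0. Lengths are in mm, angles in rad, forces in N, time in s.
With the tool pointing down it reaches from about 350 to 875 mm from the base axis. Payload 4.2 kg.
Tool frame: the origin (TCP) lies between the finger pads; the fingertips stand 19 mm ahead of it and the grasp point (between the pads) is the TCP; y points along the fingers, z is the direction in which the jaws open and shut, and the axes are right-handed (so a half turn about y gives the same grasp; the last joint's range is limited). The gripper opens to 85 mm and grips with 20 to 120 N. Pads are 22 mm wide; open, the fingers measure 114 mm over their backs; the gripper's body (76 mm by 85 mm) begins 54 mm behind the grasp point. The pads swing forward as they close: fully open they stand 13 mm farther back than shut.
Start: joints at [1.48, 0.385, 0.008, 0, -1.194, -0.259], TCP at [214.161, 587.141, 250.312] pointing down, gripper open.
Joint ranges: [-3.14, 3.14], [-1.21, 2.06], [-1.07, 1.41], [-3.16, 2.05], [-2.99, -0.16], [-3.1, 3.1]. Speed limits (rad/s): [2.79, 2.79, 3.14, 3.14, 3.14, 3.14].

INTERFACE

Orientations are given as a unit quaternion [x, y, z, w].
In Python, from bench import arm gives the robot as it stands.
- The arm moves only by the shell command python3 -m inch 'ROWS'. ROWS is JSON, a list of rows, each a list of 7 numbers: the opening, from 0 (shut) to 1 (fully open), then the shift along the tool's x, y, z in cm, then the turn, a rotation vector about the tool's x, y, z in degrees. A call has 1 to 20 rows; each row is the pose to reach, as a shift and turn from the pose commanded when the call began, along the tool's axes at that moment; what a row does not reach only later rows make up. A row lasts 1/12 s, in which the tool goes at most 41.7 mm and 7.16 degrees, less where a joint would pass 70% of its speed; a pose out of reach is approached as far as the arm can. A call with a gripper value outside its range is refused whole. The fingers move at their own pace and stop on an object; the grip force is fixed at half the most. Time passes only in rows, so rows that repeat a pose let the fingers close. It gives the time, the measured TCP pose, the force and the opening at its end, in the units of the state.
- arm.read_state(): the state, without advancing time (a new reading comes with each control period).
- arm.get_image(name): name is "scene" or "top"; returns the picture (384x512x3 uint8, red, green, blue); there is no depth.
- arm.camera_params(name): a dict with "fx", "fy", "cx", "cy" (pixels), "D" ([k1, k2, p1, p2, k3] as OpenCV has them; the pictures are not rectified), "rvec" (rotation vector, rad) and "tvec" (3), from world to camera coordinates, as OpenCV has them. Camera axes: x right, y down, z forward; pixel columns grow to the right and rows downward; lengths in mm; the calibration is good to about 2 mm. A picture is of the moment at which its call begins. camera_params takes no time and is no camera call.
- arm.job_done(): hands the job in, once; it reports no verdict.
Trained networks look in the newest picture that a camera, given by its name, has taken for a name from the list of things; names that differ only in an ending like _2 or _b are one class to them, and where a whole thing is asked for, a point or a joint stands for the part that bears it (a point fixed in the world has none). Each returns a list of dicts, best first, with "conf" (0 to 1); they miss things now and then, are a little off and sometimes report something else, mostly with a low value. They report only what shows in the picture. A call takes as long as a camera call.
- arm.masks_of(label, camera): "mask" (384x512 bool, what is visible of it) and "extent" ([left, top, width, height] in pixels, round what is visible of it).
The state is a dict: "clock": time; "joints": joint angles; "joint_vel": joint speeds; "joint_efforts": joint torques, N m; "position": TCP position; "ee_rot": TCP orientation; "contact_force": force on the tool from outside, world axes, zero at the start; "wrist_torque": the same for the moment, N m; "gripper_width": finger opening in mm.
Only numpy, scipy, OpenCV 4.12 (cv2) and the standard library are available. Lean on these libraries where they do the work, as an engineer would, in place of code of your own. Each camera call takes 0.05 s, during which the arm holds its last target.

## Working session

There is one attempt and no reset: what is moved stays moved. The work goes in short steps, Python scripts to look and compute and a shell command to move; the robot and the scene stay as the last step left them, time stands still between calls to the robot, and variables do not carry over. Pictures are saved under pics/ and viewed, and the job is handed in when it is done.

```bash
mkdir -p pics; ls; python3 - <<'E'
from bench import arm
import cv2,numpy as np
s=arm.read_state();print(s)
for n in("scene","top"):
    im=arm.get_image(n);cv2.imwrite(f"pics/{n}0.png",im[:,:,::-1]);p=arm.camera_params(n)
    R=cv2.Rodrigues(np.array(p["rvec"],float))[0];print(n,p,-R.T@np.array(p["tvec"]).ravel())
E
```

```text
pics
{'clock': 0.0, 'joints': array([ 1.47959092e+00,  3.85569013e-01,  6.58556014e-03, -5.31560027e-04,
       -1.19396022e+00, -2.58613604e-01]), 'joint_vel': array([-0.00132204, -0.0008613 ,  0.0025986 ,  0.00094643,  0.00177568,
       -0.00071789]), 'joint_efforts': array([ 1.66938480e-04, -3.92296600e+01,  1.88400990e+01,  4.18633282e+00,
       -4.71272549e-03, -1.33527216e-07]), 'position': array([213.98218835, 586.63991672, 249.19341163]), 'ee_rot': array([-0.12300765, -0.69553431,  0.69707661,  0.12322883]), 'contact_force': array([-0.11279149,  0.38310418,  1.00927058]), 'wrist_torque': array([ 0.04846051,  0.02437686, -0.00100051]), 'gripper_width': 85.48821768088705}
scene {'fx': 458.52742742900375, 'fy': 458.52742742900375, 'cx': 262.93135438932575, 'cy': 190.19735876872227, 'D': array([-0.18193933,  0.        ,  0.        ,  0.        ,  0.        ]), 'rvec': array([ 0.56663948,  2.85591789, -0.8784151 ]), 'tvec': array([ 396.61278525, -125.46034135, 1076.33594917])} [624.1587329  508.29269361 826.8043831 ]
top {'fx': 468.613026525428, 'fy': 468.613026525428, 'cx': 258.9777996473825, 'cy': 193.56094645603935, 'D': array([0.03455138, 0.        , 0.        , 0.        , 0.        ]), 'rvec': array([ 2.15386261, -2.19402336,  0.05997005]), 'tvec': array([  52.25010127,  462.11632553, 1185.1672272 ])} [ 373.18477353   21.19154889 1217.04025032]
```

View pics/scene0.png

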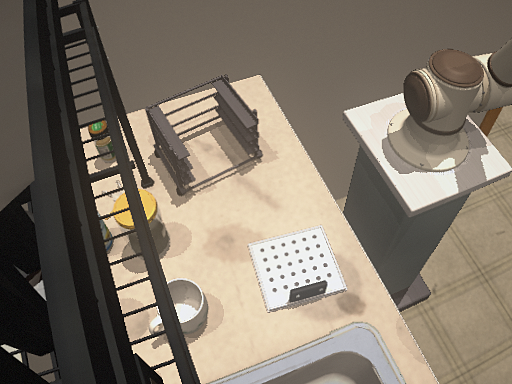

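View pics/top0.png

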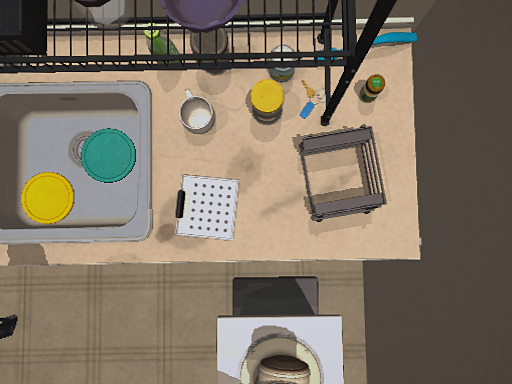

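```bash
python3 - <<'E'
from bench import arm
import cv2,numpy as np
for n in("scene","top"):
  for l in("sheet_center","sheet_grip","rack"):
    r=arm.masks_of(l,n)
    for k,d in enumerate(r[:3]):
        print(n,l,d["conf"],d["extent"],d["mask"].sum())
        if k==0: np.save(f"m_{n}_{l}.npy",d["mask"])
E
```

```text
scene sheet_grip 0.93 [246.2, 224.8, 103.5, 91.5] 5813
scene rack 0.8 [146.0, 70.7, 116.7, 125.4] 4553
top sheet_center 0.66 [176.1, 175.1, 61.5, 62.7] 3616
top sheet_grip 0.71 [175.2, 174.1, 64.1, 66.2] 3595
top rack 0.82 [300.6, 127.5, 86.1, 95.3] 2711
```

The scene view shows the sheet at about (298,268), its grip at (308,291), and the rack at about (205,130). The top view shows the sheet at (208,208) with the grip on its left at (181,204). The rack is at (343,172), with its back bars on the right and its open side facing the sheet. I'll zoom in to measure.

```bash
cat > h.py <<'E'
import cv2,numpy as np
from bench import arm
def cam(n):
    p=arm.camera_params(n);K=np.array([[p["fx"],0,p["cx"]],[0,p["fy"],p["cy"]],[0,0,1.]])
    return K,np.array(p["D"],float),np.array(p["rvec"],float),np.array(p["tvec"],float).ravel()
def proj(n,P):
    K,D,r,t=cam(n);return cv2.projectPoints(np.array(P,float).reshape(-1,1,3),r,t,K,D)[0][:,0]
def back(n,px,z):
    K,D,r,t=cam(n);R=cv2.Rodrigues(r)[0];u=cv2.undistortPoints(np.array(px,float).reshape(-1,1,2),K,D)[:,0]
    d=np.c_[u,np.ones(len(u))]@R;c=-R.T@t
    return c+d*((z-c[2])/d[:,2])[:,None]
def T(x,y,z,a):
    M=np.eye(4);c,s=np.cos(a),np.sin(a);M[:2,:2]=[[c,-s],[s,c]];M[:3,3]=x,y,z;return M
def ap(M,P): return np.array(P,float)@M[:3,:3].T+M[:3,3]
E
python3 - <<'E'
from h import *
for n in("scene","top"):
    m=np.load(f"m_{n}_sheet_grip.npy").astype(np.uint8)
    c=max(cv2.findContours(m,0,2)[0],key=cv2.contourArea)
    q=cv2.boxPoints(cv2.minAreaRect(c)) if 0 else cv2.approxPolyDP(c,6,True)[:,0]
    print(n,q.tolist());print(back(n,q,5).round(0).tolist())
for n in ("scene","top"):
    im=cv2.imread(f"pics/{n}0.png")
    for nm,(a,b,w,h) in dict(rack=(135,65,140,140) if n=="scene" else (285,110,115,115),sheet=(235,215,120,110) if n=="scene" else (165,165,85,85)).items():
        s=5; cv2.imwrite(f"pics/{n}_{nm}.png",cv2.resize(im[b:b+h,a:a+w],None,fx=4,fy=4,interpolation=cv2.INTER_CUBIC))
E
```

```text
scene [[322, 226], [247, 244], [267, 311], [347, 289]]
[[346.0, 119.0, 5.0], [503.0, 99.0, 5.0], [520.0, 244.0, 5.0], [362.0, 263.0, 5.0]]
top [[182, 174], [175, 234], [230, 240], [238, 181]]
[[519.0, 244.0, 5.0], [363.0, 263.0, 5.0], [345.0, 121.0, 5.0], [498.0, 98.0, 5.0]]
```

View pics/scene_rack.png

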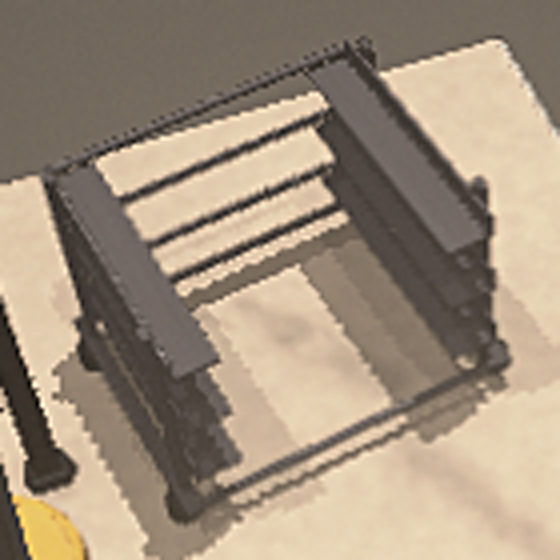

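View pics/top_rack.png

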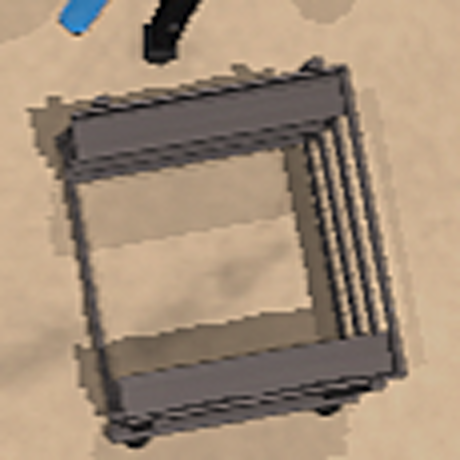

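View pics/scene_sheet.png

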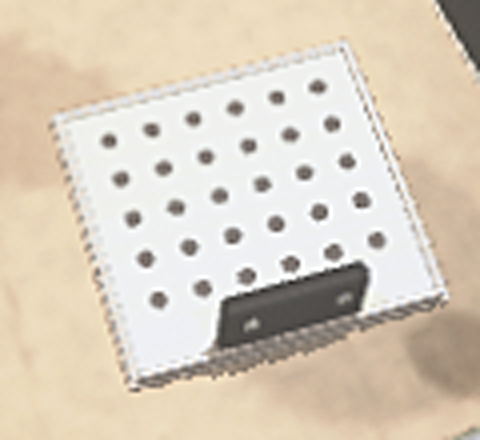

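View pics/top_sheet.png

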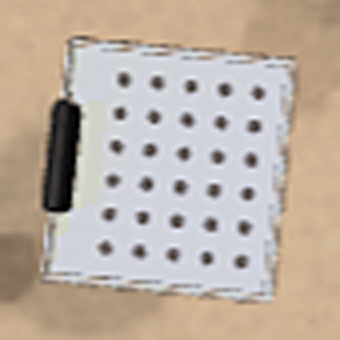

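```bash
cat > fit.py <<'E'
from h import *
from scipy.optimize import least_squares
so=np.array([135,65]);to=np.array([285,110])
# (cam, px, local: sx,y,z) sx=+-1 times L/2
obs=[("scene",[218,358],-1,64),("scene",[445,250],-1,-64),("scene",[95,165],1,64),("scene",[310,72],1,-64),
("top",[75,165],-1,64),("top",[118,382],-1,-64),("top",[345,117],1,64),("top",[392,335],1,-64)]
px=[(n,np.array(p)/4+(so if n=="scene" else to)) for n,p,_,_ in obs]
def f(v):
    x,y,h,a,L=v;M=T(x,y,h,a);r=[]
    for (n,p),(_,_,s,yy) in zip(px,obs): r.append(proj(n,ap(M,[[s*L/2,yy,129]]))[0]-p)
    return np.concatenate(r)
r=least_squares(f,[400,-150,5,-1.5,155]);print("rack",r.x.round(3),np.degrees(r.x[3]));print(r.fun.reshape(-1,2).round(1).tolist())
# sheet
ob2=[("scene",[345,42],75,-80,5),("scene",[52,120],75,80,5),("top",[298,58],75,80,5),("top",[272,300],75,-80,5),
("scene",[445,300],-75,-80,14),("top",[46,280],-75,-80,14),("top",[73,38],-75,80,14)]
s2={"scene":np.array([235,215]),"top":np.array([165,165])}
def g(v):
    M=T(v[0],v[1],0,v[2]);return np.concatenate([proj(n,ap(M,[[a,b,c]]))[0]-(np.array(p)/4+s2[n]) for n,p,a,b,c in ob2])
q=least_squares(g,[432,182,-1.69]);print("sheet",q.x.round(3),np.degrees(q.x[2]));print(q.fun.reshape(-1,2).round(1).tolist())
np.save("fit.npy",np.r_[r.x,q.x])
R=T(*r.x[:4]);S=T(q.x[0],q.x[1],0,q.x[2]);L=r.x[4]
for n in("scene","top"):
    im=cv2.imread(f"pics/{n}0.png");k=4
    def seg(M,P,c):
        uv=(proj(n,ap(M,P))-[a0,b0]+.0)*k
        cv2.polylines(cr,[uv.round().astype(int)],True,c,1,cv2.LINE_AA)
    for nm,(a0,b0,w,h) in dict(rack=(135,65,140,140) if n=="scene" else (285,110,115,115),sheet=(235,215,120,110) if n=="scene" else (165,165,85,85)).items():
        cr=cv2.resize(im[b0:b0+h,a0:a0+w],None,fx=k,fy=k,interpolation=cv2.INTER_CUBIC)
        if nm=="rack":
            for z,c in((45,(255,0,0)),(87,(0,200,0)),(129,(0,0,255))):
                for s in(1,-1): seg(R,[[-L/2,s*64,z],[L/2,s*64,z],[L/2,s*91,z],[-L/2,s*91,z]],c)
                seg(R,[[77,-91,z],[77,91,z]],(0,255,255))
            seg(R,[[-80,-107,0],[-80,107,0],[80,107,0],[80,-107,0]],(255,0,255))
            seg(R,[[-80,-107,149],[-80,107,149],[80,107,149],[80,-107,149]],(255,255,0))
        else:
            seg(S,[[-75,-80,5],[-75,80,5],[75,80,5],[75,-80,5]],(0,0,255))
            for xx in(-72,-60): seg(S,[[xx,-35,5],[xx,35,5],[xx,35,54],[xx,-35,54]],(0,200,0))
        cv2.imwrite(f"pics/{n}_{nm}_ov.png",cr)
E
python3 fit.py; cd pics; python3 -c "
import cv2,numpy as np
for nm in('rack','sheet'):
    a=cv2.imread(f'scene_{nm}_ov.png');b=cv2.imread(f'top_{nm}_ov.png');H=max(a.shape[0],b.shape[0])
    p=lambda i:cv2.copyMakeBorder(i,0,H-i.shape[0],0,0,0)
    c=np.hstack([p(a),p(b)]);f=min(1,800/c.shape[1]);cv2.imwrite(f'ov_{nm}.png',cv2.resize(c,None,fx=f,fy=f,interpolation=cv2.INTER_AREA))"
```

```text
rack [ 501.61  -155.293   -2.386   -1.416  158.195] -81.13107182772137
[[1.1, -0.4], [0.7, 0.7], [0.3, -0.8], [-0.9, 0.2], [1.0, -0.2], [0.1, -0.7], [0.3, 0.0], [-1.0, -0.7]]
sheet [433.079 179.614  -1.695] -97.13447129570268
[[0.4, -1.4], [-1.6, -2.4], [-0.5, -0.6], [-0.8, 0.4], [1.4, -2.1], [-2.7, -0.8], [-2.0, -2.0]]
```

View pics/scene_rack_ov.png

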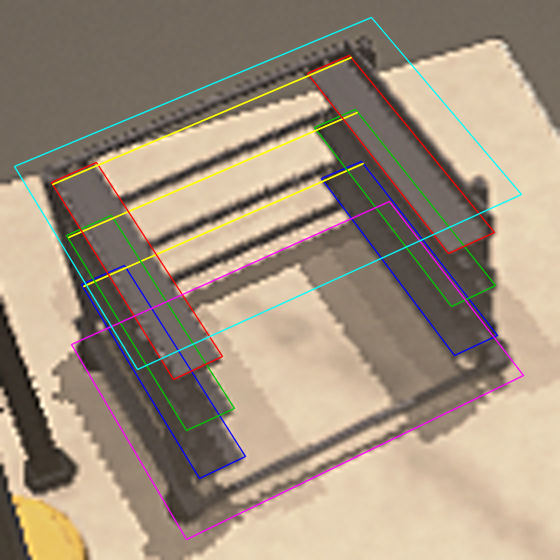

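View pics/top_rack_ov.png

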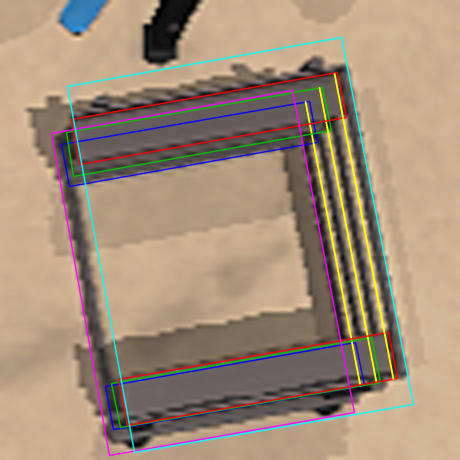

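View pics/ov_sheet.png

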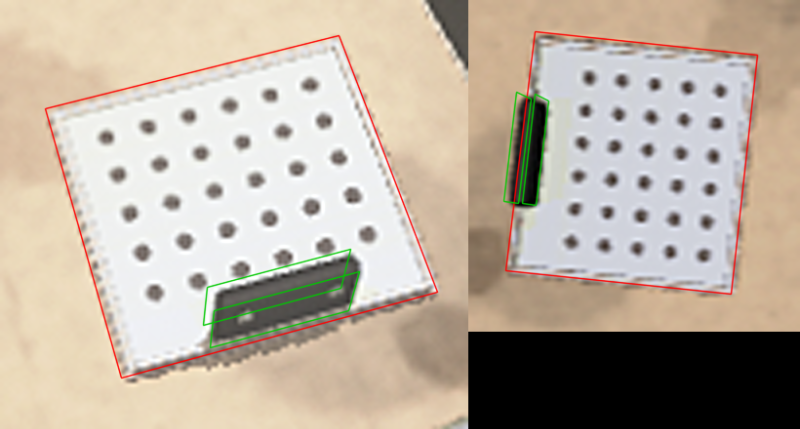

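Both views put the sheet centre near (432,181) mm. The rack fit is about 1 px off and its height is weakly determined, so I'll zoom in on the rack and refine it.

```bash
python3 - <<'E'
import cv2
a=cv2.imread("pics/scene0.png");b=cv2.imread("pics/top0.png")
def z(im,x,y,w,h,k,f):
    c=cv2.resize(im[y:y+h,x:x+w],None,fx=k,fy=k,interpolation=cv2.INTER_LANCZOS4)
    c=cv2.convertScaleAbs(c,alpha=1.5,beta=10)
    for i in range(0,w,10): cv2.putText(c,str(x+i),(i*k,8),0,.3,(0,0,255));cv2.line(c,(i*k,0),(i*k,c.shape[0]),(0,160,255),1) if 1 else 0
    for i in range(0,h,10): cv2.putText(c,str(y+i),(0,i*k+8),0,.3,(0,0,255));cv2.line(c,(0,i*k),(c.shape[1],i*k),(0,160,255),1)
    cv2.imwrite(f,c)
z(a,140,70,130,130,6,"pics/z1.png") if 0 else z(a,140,70,130,100,6,"pics/z1.png")
z(a,140,140,130,60,6,"pics/z2.png")
z(b,295,120,100,100,6,"pics/z3.png")
E
```

```text
(no output)
```

View pics/z1.png

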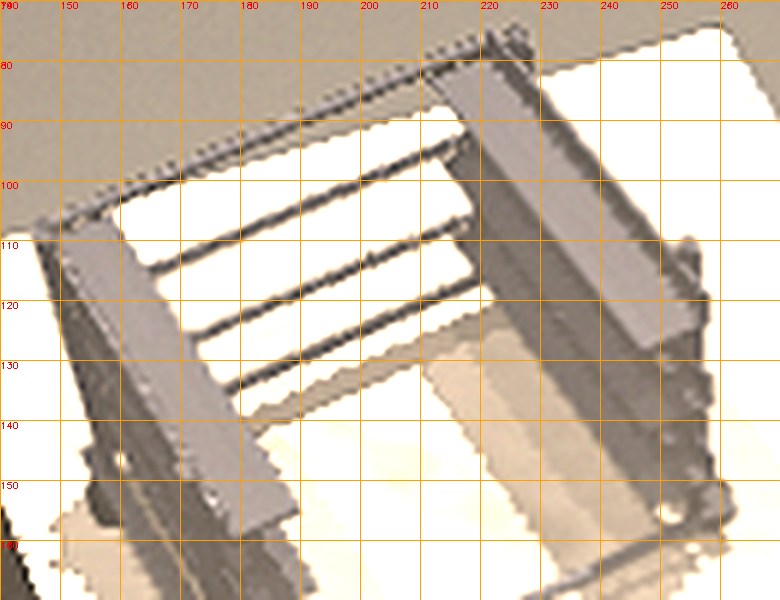

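View pics/z2.png

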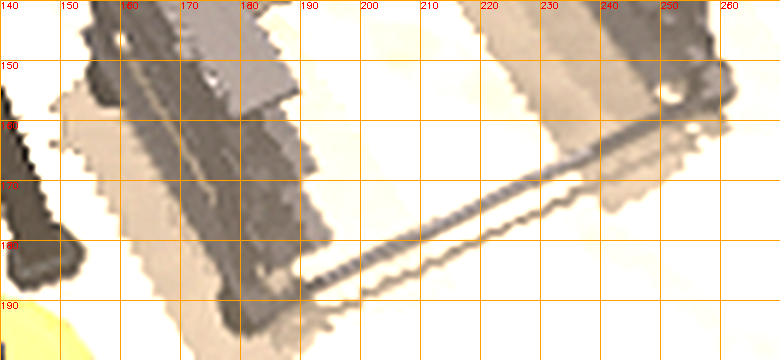

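View pics/z3.png

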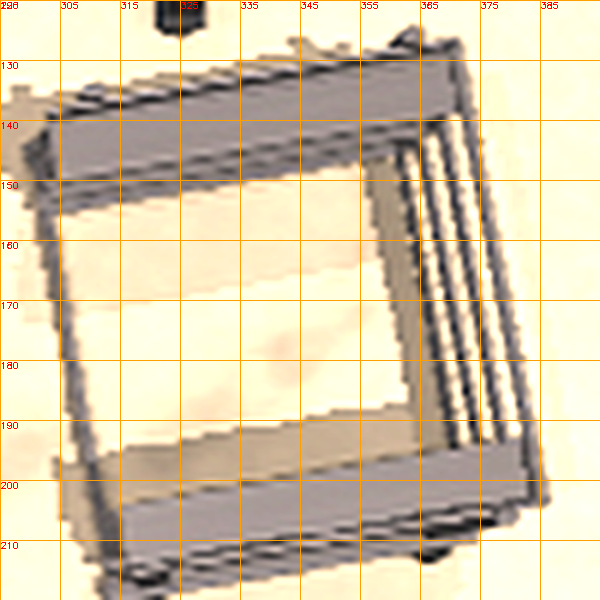

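```bash
cat > fit2.py <<'E'
from h import *
from scipy.optimize import least_squares
# grid labels mark pixel edge: center coord = label-0.5
obs=[("scene",[190,153],-1,64,129),("scene",[248,128],-1,-64,129),("scene",[193.5,167.5],-1,64,87),("scene",[195.3,180],-1,64,45),
("scene",[180,159],-1,91,129),("scene",[256,124],-1,-91,129),("scene",[211,83],1,-64,129),
("top",[303,150.5],-1,64,129),("top",[315,203.5],-1,-64,129),("top",[304,155.5],-1,64,45),("top",[371,138.5],1,64,129),("top",[382.5,192.5],1,-64,129)]
def run(h=None,cams=("scene","top")):
    def f(v):
        x,y,a,L=v[:4];hh=v[4] if h is None else h
        return np.concatenate([proj(n,ap(T(x,y,hh,a),[[s*L/2,yy,z]]))[0]-np.array(p)+.5 for n,p,s,yy,z in obs if n in cams])
    r=least_squares(f,[500,-155,-1.416,156]+([5] if h is None else []),loss="soft_l1");return r
r=run();print(r.x.round(3),r.cost);print(r.fun.reshape(-1,2).round(1).tolist())
for h in(0,4,8,12):
    print(h,run(h).x.round(3),run(h).cost.round(2),[run(h,(c,)).x[:3].round(3).tolist() for c in("scene","top")])
R=T(r.x[0],r.x[1],r.x[4],r.x[2])
E
python3 fit2.py
```

```text
[ 503.864 -153.791   -1.412  157.774    1.418] 8.465558070867893
[[0.1, 1.3], [-1.3, 0.0], [-0.5, -0.3], [0.5, -0.8], [-2.3, 1.1], [2.1, -1.2], [0.1, 0.2], [1.7, -0.0], [-0.2, 0.9], [-1.9, 0.6], [0.5, -0.1], [-0.3, -0.2]]
0 [ 503.858 -154.483   -1.412  157.532] 8.62 [[503.129, -155.594, -1.415], [504.497, -154.196, -1.415]]Traceback (most recent call last):
  File "fit2.py", line 14, in <module>
    print(h,run(h).x.round(3),run(h).cost.round(2),[run(h,(c,)).x[:3].round(3).tolist() for c in("scene","top")])
                                                    ~~~^^^^^^^^
  File "fit2.py", line 11, in run
    r=least_squares(f,[500,-155,-1.416,156]+([5] if h is None else []),loss="soft_l1");return r
    return func(*args, **kwargs)
    result = trf(vector_fun.fun, vector_fun.jac, x0, f0, J0, lb, ub, ftol, xtol,
                 gtol, max_nfev, x_scale, loss_function, tr_solver,
                 tr_options.copy(), verbose, callback=callback_wrapped)
    return trf_no_bounds(
        fun, jac, x0, f0, J0, ftol, xtol, gtol, max_nfev, x_scale,
        loss_function, tr_solver, tr_options, 
[... 200 characters left out ...]
n np.atleast_1d(self.fun(x))
                         ~~~~~~~~^^^
    return self.f(x, *self.args, **self.kwargs)
           ~~~~~~^^^^^^^^^^^^^^^^^^^^^^^^^^^^^^
  File "fit2.py", line 10, in f
    return np.concatenate([proj(n,ap(T(x,y,hh,a),[[s*L/2,yy,z]]))[0]-np.array(p)+.5 for n,p,s,yy,z in obs if n in cams])
                           ~~~~^^^^^^^^^^^^^^^^^^^^^^^^^^^^^^^^^^
  File "h.py", line 7, in proj
    K,D,r,t=cam(n);return cv2.projectPoints(np.array(P,float).reshape(-1,1,3),r,t,K,D)[0][:,0]
            ~~~^^^
  File "h.py", line 4, in cam
    p=arm.camera_params(n);K=np.array([[p["fx"],0,p["cx"]],[0,p["fy"],p["cy"]],[0,0,1.]])
ValueError: time passes only in moves, steps and waits
```

```bash
cat > h2.py <<'E'
import json,os
from h import *
import h
if not os.path.exists("cams.npz"):
    d={}
    for n in("scene","top"):
        for k,v in zip("KDrt",cam(n)): d[n+k]=v
    np.savez("cams.npz",**d)
_c=dict(np.load("cams.npz"))
def cam(n): return tuple(_c[n+k] for k in "KDrt")
h.cam=cam
from scipy.spatial.transform import Rotation as Ro
def plan(target,xdir,flip=False):
    """target TCP mm, xdir world angle for tool z (mod pi)"""
    s=arm.read_state();R=Ro.from_quat(s["ee_rot"]).as_matrix();p=s["position"]
    best=None
    for a in(xdir,xdir+np.pi):
        z=np.array([np.cos(a),np.sin(a),0]);y=np.array([0,0,-1.]);x=np.cross(y,z)
        G=np.c_[x,y,z];rv=Ro.from_matrix(R.T@G).as_rotvec(degrees=True)
        if best is None or np.linalg.norm(rv)<np.linalg.norm(best): best=rv
    print("pos",p.round(1),"F",s["contact_force"].round(1),"w",round(s["gripper_width"],1),"t",s["clock"],"j",s["joints"].round(2))
    print("R",R.round(3).tolist());print("shift cm",(R.T@(np.array(target)-p)/10).round(2),"turn",best.round(2))
E
python3 - <<'E'
from h2 import *
print("post",back("top",[[325,122]],0),back("scene",[[147,185]],0))
plan([440.2,246.9,130],-1.695)
E
```

```text
post [[ 649.22037929 -132.50147231    0.        ]] [[ 656.20891112 -125.84440884    0.        ]]
pos [214.1 587.1 250.2] F [ 0.3 -0.7  0.2] w 85.6 t 0.4 j [ 1.48  0.38  0.01 -0.   -1.19 -0.26]
R [[-0.939, -0.0, -0.343], [0.343, -0.0, -0.939], [-0.0, -1.0, 0.0]]
shift cm [-32.9   12.02  24.21] turn [ -0.02 -12.92   0.  ]
```

```bash
python3 -m inch '[[1,-16,2,12,0,-6,0],[1,-32.9,12,24.2,0,-12.9,0],[1,-32.9,12,24.2,0,-12.9,0],[1,-32.9,12,24.2,0,-12.9,0],[1,-32.9,12,24.2,0,-12.9,0],[1,-32.9,12,24.2,0,-12.9,0],[1,-32.9,12,24.2,0,-12.9,0],[1,-32.9,12,24.2,0,-12.9,0],[1,-32.9,12,24.2,0,-12.9,0],[1,-32.9,12,24.2,0,-12.9,0],[1,-32.9,12,24.2,0,-12.9,0],[1,-32.9,12,24.2,0,-12.9,0],[1,-32.9,12,24.2,0,-12.9,0],[1,-32.9,12,24.2,0,-12.9,0]]'
python3 - <<'E'
from h2 import *
plan([440.2,246.9,38],-1.695)
a=arm.get_image("scene");b=arm.get_image("top")
cv2.imwrite("pics/g1.png",np.hstack([cv2.resize(a[180:340,190:390],(400,320)),cv2.resize(b[120:280,130:330],(400,320))])[:,:,::-1])
E
```

```text
clock: 1.57
position: [440.5, 248.1, 130.9]
ee_rot: [0.044, 0.706, -0.705, -0.043]
contact_force: [-0.8, 0.3, -0.0]
gripper_width: 85.4
pos [440.5 248.1 130.9] F [-0.8  0.3 -0. ] w 85.4 t 1.5667 j [ 0.83  0.31 -0.45  0.   -0.81  0.61]
R [[-0.992, 0.001, -0.123], [0.123, 0.001, -0.992], [-0.001, -1.0, -0.001]]
shift cm [0.02 9.29 0.13] turn [ 0.07  0.02 -0.06]
```

View pics/g1.png

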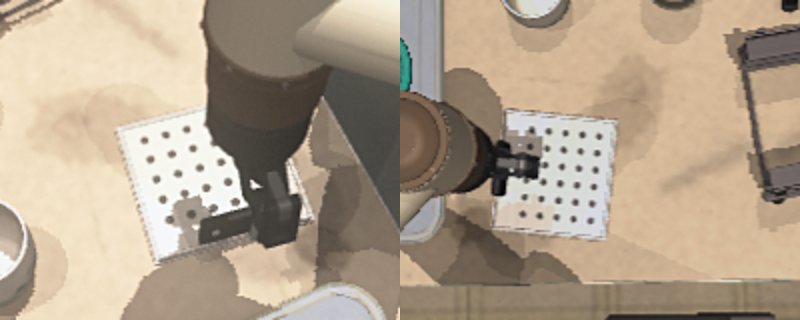

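```bash
python3 - <<'E'
from h2 import *
S=T(432,181.4,0,-1.695)
for n in("scene","top"):
    print(n,proj(n,ap(S,[[-66,0,54],[-60,0,35],[-66,35,54],[-66,-35,54]])).round(1).tolist())
    print("tcp", proj(n,[[440.5,248.1,130.9]]).round(1))
E
```

```text
scene [[308.5, 287.2], [306.8, 288.2], [289.8, 292.2], [326.9, 282.2]]
tcp [[312.  270.3]]
top [[177.3, 203.2], [181.1, 203.8], [179.0, 189.3], [175.6, 217.2]]
tcp [[170.4 201.3]]
```

The gripper stands over the grip with its fingers on either side, and the grip ends projected in the pictures match within 2–3 px. I'm going down and closing.

```bash
python3 -m inch '[[1,0,3,0,0,0,0],[1,0,6,0,0,0,0],[1,0,7.5,0,0,0,0],[1,0,8.5,0,0,0,0],[1,0,9.2,0,0,0,0],[1,0,9.2,0,0,0,0]]' && python3 -m inch '[[0,0,0,0,0,0,0],[0,0,0,0,0,0,0],[0,0,0,0,0,0,0],[0,0,0,0,0,0,0],[0,0,0,0,0,0,0],[0,0,0,0,0,0,0],[0,0,0,0,0,0,0],[0,0,0,0,0,0,0],[0,0,0,0,0,0,0],[0,0,0,0,0,0,0],[0,0,0,0,0,0,0],[0,0,0,0,0,0,0]]'
```

```text
clock: 2.17
position: [439.9, 247.5, 37.6]
ee_rot: [-0.043, -0.705, 0.706, 0.044]
contact_force: [-0.5, -0.5, -0.5]
gripper_width: 85.4
clock: 3.17
position: [440.5, 247.0, 38.8]
ee_rot: [0.044, 0.706, -0.706, -0.044]
contact_force: [-1.2, -1.6, 6.3]
gripper_width: 11.1
```

Gripped: the opening is 11.1 mm on a 12 mm bar. I'm lifting and checking.

```bash
python3 -m inch '[[0,0,-1,0,0,0,0],[0,0,-3,0,0,0,0],[0,0,-6,0,0,0,0],[0,0,-9,0,0,0,0],[0,0,-11.5,0,0,0,0],[0,0,-13,0,0,0,0],[0,0,-13,0,0,0,0],[0,0,-13,0,0,0,0]]'
python3 - <<'E'
from h2 import *
hx=np.array([np.cos(-1.413),np.sin(-1.413)]);home=np.array([503.7,-154.3])
t=home-hx*(66+165)
plan([*t,168],-1.413)
a=arm.get_image("scene");b=arm.get_image("top")
cv2.imwrite("pics/g2.png",np.hstack([cv2.resize(a[180:340,190:390],(400,320)),cv2.resize(b[120:280,130:330],(400,320))])[:,:,::-1])
E
```

```text
clock: 3.83
position: [439.9, 247.0, 168.4]
ee_rot: [0.044, 0.706, -0.705, -0.044]
contact_force: [-0.9, -0.8, -3.2]
gripper_width: 11.2
pos [439.9 247.  168.4] F [-0.9 -0.8 -3.2] w 11.2 t 3.8333 j [ 0.83  0.26 -0.4  -0.   -0.91  0.61]
R [[-0.992, 0.0, -0.125], [0.125, 0.001, -0.992], [0.0, -1.0, -0.001]]
shift cm [-4.89  0.02 16.84] turn [ 8.000e-02 -1.622e+01 -1.000e-02]
```

View pics/g2.png

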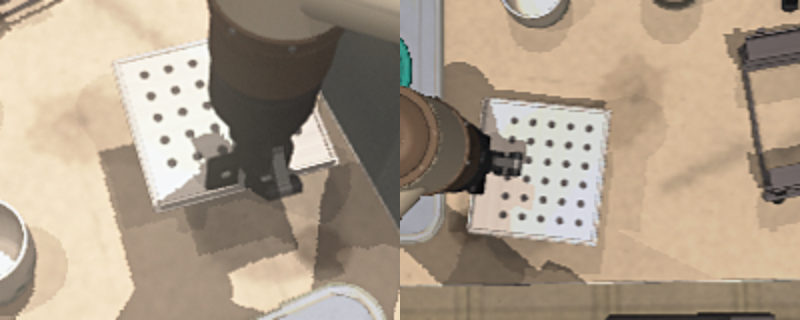

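```bash
python3 -m inch '[[0,-1,0,3,0,-4,0],[0,-2.5,0,6,0,-9,0],[0,-4,0,9,0,-14,0],[0,-4.7,0,12,0,-16.2,0],[0,-4.7,0,14.5,0,-16.2,0],[0,-4.7,0,15.4,0,-16.2,0],[0,-4.7,0,15.4,0,-16.2,0],[0,-4.7,0,15.4,0,-16.2,0],[0,-4.7,0,15.4,0,-16.2,0]]'
python3 - <<'E'
from h2 import *
hx=np.array([np.cos(-1.413),np.sin(-1.413)]);home=np.array([503.7,-154.3])
plan([*(home-hx*(66+180)),142],-1.413)
a=arm.get_image("scene");b=arm.get_image("top")
np.save("s3.npy",a);np.save("t3.npy",b)
cv2.imwrite("pics/g3s.png",cv2.resize(a[60:260,130:390],None,fx=3,fy=3,interpolation=2)[:,:,::-1])
cv2.imwrite("pics/g3t.png",cv2.resize(b[110:260,190:400],None,fx=3.8,fy=3.8,interpolation=2)[:,:,::-1])
E
```

```text
clock: 4.68
position: [467.8, 89.0, 167.7]
ee_rot: [0.056, -0.705, 0.705, -0.056]
contact_force: [0.2, 0.6, -1.8]
gripper_width: 11.5
pos [467.8  89.  167.7] F [ 0.2  0.6 -1.8] w 11.5 t 4.6833 j [ 0.53  0.22 -0.47 -0.   -0.89  1.2 ]
R [[-0.987, -0.001, 0.158], [-0.158, -0.0, -0.987], [0.001, -1.0, 0.0]]
shift cm [ 0.28  2.57 -0.01] turn [-0.01  0.05  0.05]
```

View pics/g3s.png

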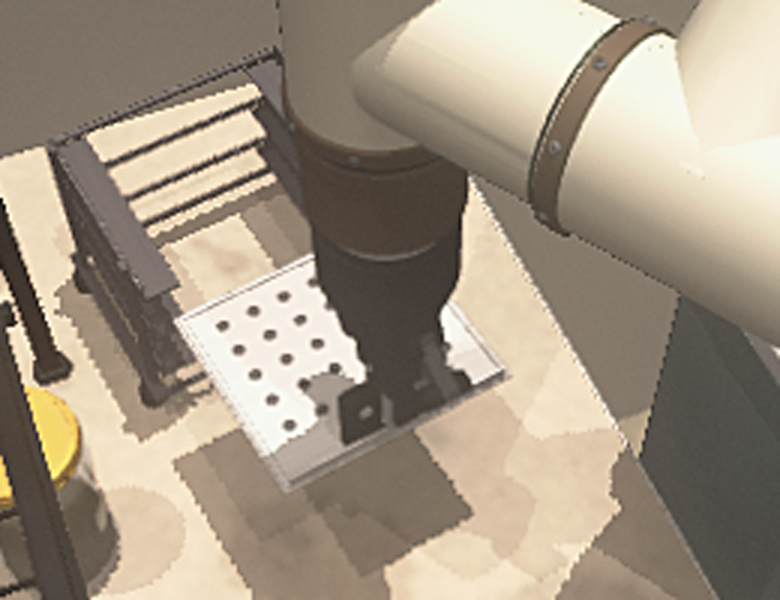

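View pics/g3t.png

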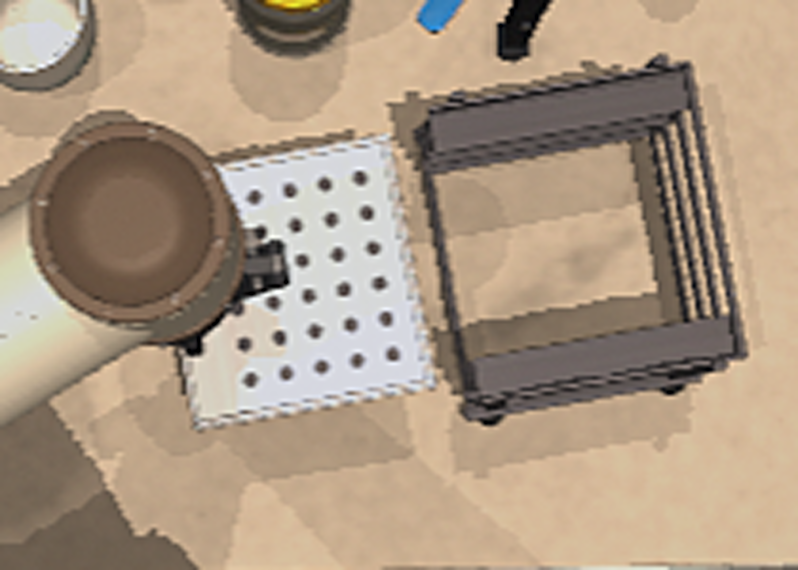

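```bash
python3 - <<'E'
from h2 import *
M=T(467.8,89,0,-1.413)
# expected sheet corners from tcp, nominal
for n,px,loc in(("top",[390,138],(141,80)),("top",[435,385],(141,-80)),("top",[198,430],(-9,-80)),("scene",[177,320],(141,80)),("scene",[288,490],(-9,80)),("scene",[508,377],(-9,-80))):
    p=np.array(px)/(3.8 if n=="top" else 3)+([190,110] if n=="top" else [130,60])-.4
    z=135 if loc[0]>0 else 144
    W=back(n,p,z)[0]; l=(W-M[:3,3])@M[:3,:3]; print(n,loc,W.round(1),l.round(1)[:2],"dz",proj(n,[ap(M,[*loc,z]),ap(M,[*loc,z+10])]).round(1).tolist(),p.round(1))
m=arm.masks_of("sheet_center","top")
for d in m[:1]:
    c=max(cv2.findContours(d["mask"].astype(np.uint8),0,2)[0],key=cv2.contourArea);print(d["conf"],cv2.approxPolyDP(c,4,True)[:,0].tolist())
E
```

```text
top (141, 80) [564.  -37.9 135. ] [140.5  75. ] dz [[292.1, 143.8], [292.3, 143.0]] [292.2 145.9]
top (141, -80) [412.1 -61.7 135. ] [140.1 -78.7] dz [[304.6, 211.4], [304.9, 211.3]] [304.1 210.9]
top (-9, -80) [387.3  82.  144. ] [ -5.8 -80.5] dz [[240.3, 222.8], [240.0, 222.7]] [241.7 222.8]
scene (141, 80) [565.7 -33.5 135. ] [136.3  77.4] dz [[186.3, 165.2], [185.5, 162.0]] [188.6 166.3]
scene (-9, 80) [543.1 115.8 144. ] [-14.7  78.5] dz [[223.3, 220.9], [222.8, 217.9]] [225.6 222.9]
scene (-9, -80) [393.9  92.9 144. ] [-15.5 -72.3] dz [[300.4, 180.9], [300.7, 177.8]] [298.9 185.3]
0.58 [[290, 145], [247, 154], [255, 174], [264, 173], [266, 184], [237, 202], [242, 222], [303, 210]]
```

The scene view shows the sheet level in front of the rack with its leading-left corner at (189,167). In the top view its leading corners are at (292,146) and (304,211). Relative to the rack that is 0.7 mm off centre, with the yaw matching within about 0.2°. I'm lowering to mid-slot height and starting the insertion.

```bash
python3 -m inch '[[0,0.1,1,0,0,0,0],[0,0.1,2,0,0,0,0],[0,0.1,2.4,0,0,0,0],[0,0.1,2.4,0.5,0,0,0],[0,0.1,2.4,1.5,0,0,0],[0,0.1,2.4,2.5,0,0,0],[0,0.1,2.4,3.5,0,0,0],[0,0.1,2.4,4.5,0,0,0],[0,0.1,2.4,4.5,0,0,0]]'
python3 - <<'E'
from h2 import *
hx=np.array([np.cos(-1.413),np.sin(-1.413)]);home=np.array([503.7,-154.3])
plan([*(home-hx*(66)),143],-1.413)
a=arm.get_image("scene");b=arm.get_image("top")
cv2.imwrite("pics/g4s.png",cv2.resize(a[70:220,140:310],None,fx=4,fy=4,interpolation=2)[:,:,::-1])
cv2.imwrite("pics/g4t.png",cv2.resize(b[110:260,220:400],None,fx=4,fy=4,interpolation=2)[:,:,::-1])
E
```

```text
clock: 5.58
position: [474.0, 41.8, 144.6]
ee_rot: [0.055, -0.705, 0.705, -0.055]
contact_force: [-0.1, 0.5, -1.8]
gripper_width: 11.0
pos [474.   41.8 144.6] F [-0.1  0.5 -1.8] w 11.0 t 5.5833 j [ 0.43  0.25 -0.5   0.   -0.83  1.3 ]
R [[-0.988, 0.0, 0.155], [-0.155, -0.0, -0.988], [-0.0, -1.0, 0.0]]
shift cm [ 0.12  0.16 13.24] turn [-0.   -0.12 -0.01]
```

View pics/g4s.png

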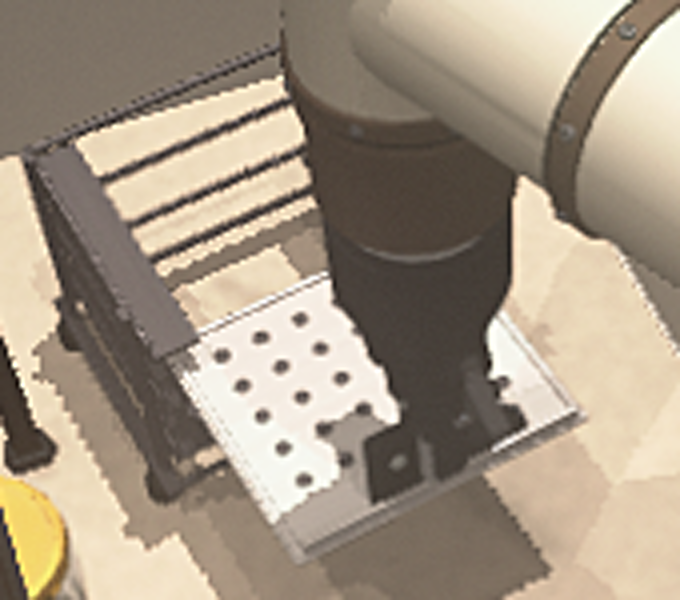

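View pics/g4t.png

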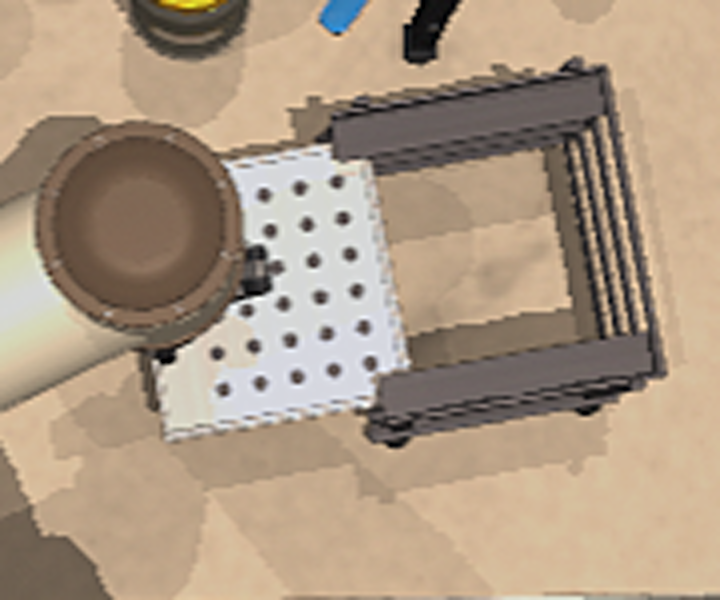

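The leading edge has gone in under the top ledges, and it covers the middle ledge's front corner (crop (214,390)), so it is in the middle slot. No contact so far, so I'm advancing.

```bash
python3 -m inch '[[0,0.1,0,1,0,0,0],[0,0.1,0,2,0,0,0],[0,0.1,0,3,0,0,0],[0,0.1,0,4,0,0,0],[0,0.1,0,5,0,0,0],[0,0.1,0,6,0,0,0],[0,0.1,0,6,0,0,0]]' && python3 -m inch '[[0,0,0,1,0,0,0],[0,0,0,2,0,0,0],[0,0,0,3,0,0,0],[0,0,0,4,0,0,0],[0,0,0,5,0,0,0],[0,0,0,6,0,0,0],[0,0,0,6,0,0,0]]'
python3 - <<'E'
from h2 import *
hx=np.array([np.cos(-1.413),np.sin(-1.413)]);home=np.array([503.7,-154.3])
plan([*(home-hx*(66)),128],-1.413)
a=arm.get_image("scene");b=arm.get_image("top")
cv2.imwrite("pics/g5s.png",cv2.resize(a[70:220,140:310],None,fx=4,fy=4,interpolation=2)[:,:,::-1])
cv2.imwrite("pics/g5t.png",cv2.resize(b[110:260,220:400],None,fx=4,fy=4,interpolation=2)[:,:,::-1])
E
```

```text
clock: 6.27
position: [482.5, -17.4, 144.2]
ee_rot: [0.055, -0.705, 0.705, -0.055]
contact_force: [0.5, -0.5, -3.4]
gripper_width: 11.2
clock: 6.85
position: [492.0, -76.6, 144.3]
ee_rot: [0.055, -0.705, 0.705, -0.055]
contact_force: [0.1, 0.6, -2.7]
gripper_width: 11.0
pos [492.  -76.6 144.3] F [ 0.1  0.6 -2.7] w 11.0 t 6.85 j [ 0.17  0.28 -0.45  0.   -0.84  1.55]
R [[-0.988, -0.0, 0.156], [-0.156, -0.0, -0.988], [0.0, -1.0, 0.0]]
shift cm [0.07 1.63 1.26] turn [-0.02 -0.09  0.01]
```

View pics/g5s.png

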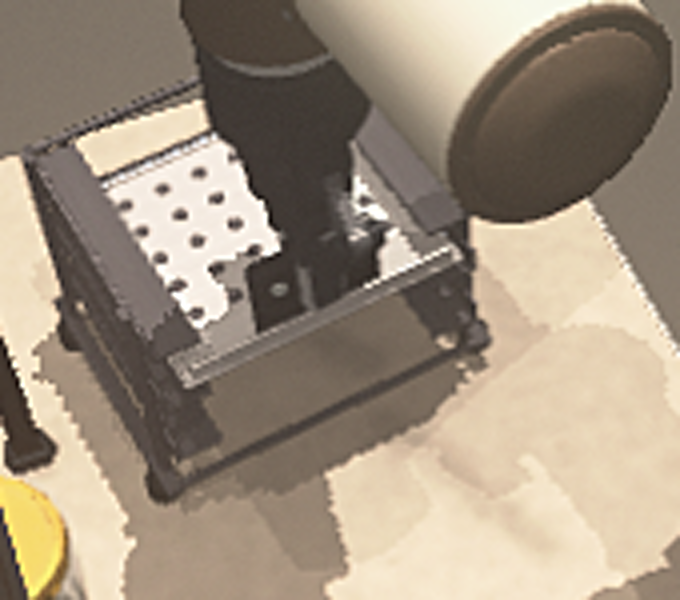

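View pics/g5t.png

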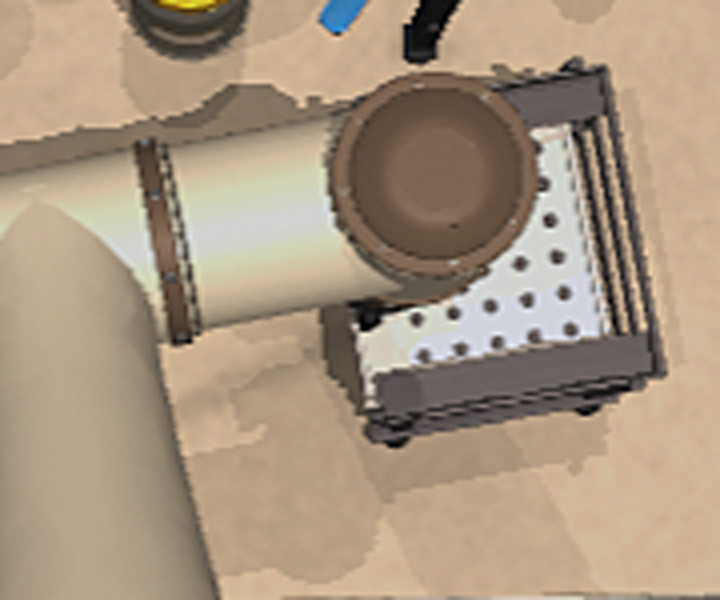

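No contact; the sheet's leading edge is about 12 mm short of home, with both side edges between the rails. I'm lowering until I feel contact.

```bash
python3 -m inch '[[0,0,0.5,0,0,0,0],[0,0,0.9,0,0,0,0],[0,0,0.9,0,0,0,0]]'; python3 -m inch '[[0,0,0.2,0,0,0,0],[0,0,0.2,0,0,0,0]]';  python3 -m inch '[[0,0,0.2,0,0,0,0],[0,0,0.2,0,0,0,0]]'
```

```text
clock: 7.2
position: [490.9, -74.6, 134.1]
ee_rot: [-0.057, 0.705, -0.705, 0.055]
contact_force: [0.1, 0.7, -2.6]
gripper_width: 11.5
clock: 7.37
position: [491.6, -74.6, 132.9]
ee_rot: [0.056, -0.705, 0.705, -0.056]
contact_force: [-0.1, -0.4, -2.6]
gripper_width: 11.4
clock: 7.53
position: [491.7, -74.7, 131.0]
ee_rot: [-0.056, 0.705, -0.705, 0.056]
contact_force: [0.2, -0.5, -3.0]
gripper_width: 11.3
```

```bash
python3 -m inch '[[0,0,0.15,0,0,0,0],[0,0,0.15,0,0,0,0]]'; python3 -m inch '[[0,0,0.15,0,0,0,0],[0,0,0.15,0,0,0,0]]'
```

```text
clock: 7.7
position: [491.7, -74.8, 129.6]
ee_rot: [-0.056, 0.705, -0.705, 0.056]
contact_force: [0.6, -0.4, -2.1]
gripper_width: 11.6
clock: 7.87
position: [491.7, -74.9, 128.1]
ee_rot: [-0.056, 0.705, -0.705, 0.056]
contact_force: [-0.2, 0.3, -1.6]
gripper_width: 11.2
```

```bash
python3 -m inch '[[0,0,0.1,0,0,0,0],[0,0,0.1,0,0,0,0]]'; python3 -m inch '[[0,0,0.1,0,0,0,0],[0,0,0.1,0,0,0,0]]'; python3 -m inch '[[0,0,0.1,0,0,0,0],[0,0,0.1,0,0,0,0]]'
```

```text
clock: 8.03
position: [491.9, -74.9, 127.7]
ee_rot: [0.056, -0.705, 0.705, -0.056]
contact_force: [-1.8, 0.5, 0.9]
gripper_width: 11.2
clock: 8.2
position: [491.9, -74.9, 127.7]
ee_rot: [0.056, -0.705, 0.705, -0.056]
contact_force: [-4.3, 1.9, 8.3]
gripper_width: 11.6
clock: 8.37
position: [491.9, -74.9, 127.7]
ee_rot: [0.056, -0.705, 0.705, -0.056]
contact_force: [-6.2, 3.2, 14.0]
gripper_width: 11.1
```

Contact at TCP z = 127.7 puts the ledge at about 89 mm, which agrees with the rack fit. There is some lateral force too, so I'll back off slightly and check the sideways centring.

```bash
python3 -m inch '[[0,0,-0.25,0,0,0,0],[0,0,-0.25,0,0,0,0]]'; python3 - <<'E'
from h2 import *
a=arm.get_image("scene");b=arm.get_image("top");s=arm.read_state();print(s["contact_force"],s["wrist_torque"],s["position"],Ro.from_quat(s["ee_rot"]).as_matrix().round(3).tolist())
cv2.imwrite("pics/g6s.png",cv2.resize(a[90:190,155:275],None,fx=6,fy=6,interpolation=4)[:,:,::-1])
cv2.imwrite("pics/g6t.png",cv2.resize(b[120:220,290:390],None,fx=6,fy=6,interpolation=4)[:,:,::-1])
E
```

```text
clock: 8.53
position: [492.2, -74.8, 128.3]
ee_rot: [-0.055, 0.705, -0.705, 0.056]
contact_force: [0.2, -0.8, -1.8]
gripper_width: 11.0
[-1.12872456  1.22459392 -0.19589359] [ 0.33257657  0.18059215 -0.02618312] [491.9389693  -74.81692677 127.74807908] [[-0.988, 0.0, 0.158], [-0.158, 0.0, -0.988], [-0.0, -1.0, -0.0]]
```

View pics/g6s.png

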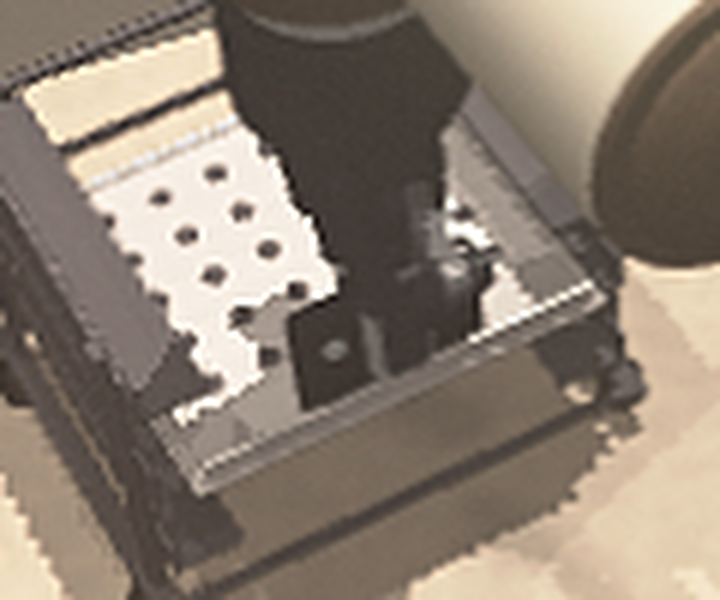

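View pics/g6t.png

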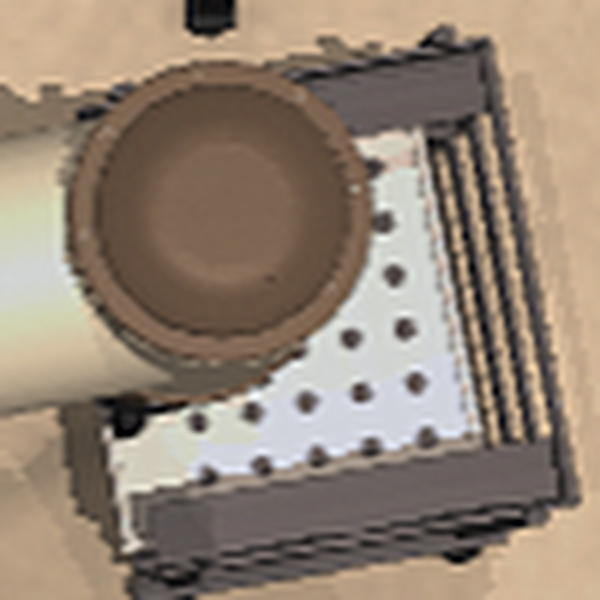

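```bash
python3 - <<'E'
from h2 import *
M=T(503.8,-154,0,-1.413)
f=lambda n,c,o,z:((back(n,np.array(c)/6+o-.42,z)-M[:3,3])@M[:3,:3]).round(1)[:,:2].tolist()
print("holes",f("top",[[370,168],[427,437]],[290,120],94))
print("lead edge pts",f("top",[[422,150],[470,410]],[290,120],94))
print("lip bottom",f("scene",[[205,493],[605,298]],[155,90],89.5))
print("lip top",f("scene",[[195,475],[597,283]],[155,90],103.5))
s=arm.read_state()["position"];print("tcp",((s-M[:3,3])@M[:3,:3]).round(1))
print("ledge front inner top view", f("top",[[145,497]],[290,120],131))
E
```

```text
holes [[37.0, 55.1], [38.8, -55.2]]
lead edge pts [[58.7, 58.5], [57.6, -47.6]]
lip bottom [[-87.4, 76.4], [-85.2, -80.9]]
lip top [[-89.3, 78.8], [-88.4, -76.2]]
tcp [-80.1   0.7 127.7]
ledge front inner top view [[-79.7, -60.5]]
```

The sheet is centred (hole row at y = +55/−55) and about 14 mm short of home, so the lateral force was only from pressing down. I'm pushing home.

```bash
python3 -m inch '[[0,0,-0.1,0.4,0,0,0],[0,0,-0.1,0.8,0,0,0],[0,0,-0.1,1.2,0,0,0],[0,0,-0.1,1.2,0,0,0]]'; python3 -m inch '[[0,0,0,0.2,0,0,0],[0,0,0,0.2,0,0,0]]'; python3 -m inch '[[0,0,0,0.2,0,0,0],[0,0,0,0.2,0,0,0]]'
```

```text
clock: 8.97
position: [493.6, -87.5, 128.4]
ee_rot: [0.056, -0.705, 0.705, -0.055]
contact_force: [-0.0, -0.4, -2.6]
gripper_width: 10.9
clock: 9.13
position: [493.9, -89.1, 128.6]
ee_rot: [0.056, -0.705, 0.705, -0.056]
contact_force: [-1.1, 0.6, -2.5]
gripper_width: 11.2
clock: 9.3
position: [494.5, -90.5, 128.8]
ee_rot: [-0.055, 0.705, -0.705, 0.056]
contact_force: [-1.2, 1.7, -2.3]
gripper_width: 11.1
```

```bash
python3 -m inch '[[0,0,0,0.2,0,0,0],[0,0,0,0.2,0,0,0]]'; python3 -m inch '[[0,0,0,0.2,0,0,0],[0,0,0,0.2,0,0,0]]'
```

```text
clock: 9.47
position: [494.9, -90.9, 129.0]
ee_rot: [-0.055, 0.706, -0.704, 0.056]
contact_force: [-1.2, 11.0, 0.3]
gripper_width: 11.7
clock: 9.63
position: [495.0, -91.0, 129.2]
ee_rot: [-0.055, 0.707, -0.703, 0.056]
contact_force: [-3.0, 20.3, 4.1]
gripper_width: 11.1
```

It has reached the back stop: 20 N along the rails at centre ≈ +2 mm. I'm relieving the push, lowering to touch, and opening.

```bash
python3 -m inch '[[0,0,0,-0.2,0,0,0],[0,0,0.1,-0.4,0,0,0],[0,0,0.2,-0.4,0,0,0],[0,0,0.2,-0.4,0,0,0]]'; python3 -m inch '[[0.1,0,0,0,0,0,0],[0.3,0,0,0,0,0,0],[0.5,0,0,0,0,0,0],[0.6,0,0,0,0,0,0],[0.6,0,0,0,0,0,0],[0.6,0,0,0,0,0,0],[0.6,0,0,0,0,0,0],[0.6,0,0,0,0,0,0]]'
```

```text
clock: 9.97
position: [494.6, -90.3, 127.8]
ee_rot: [-0.056, 0.705, -0.705, 0.057]
contact_force: [-3.4, 6.0, 5.2]
gripper_width: 11.1
clock: 10.63
position: [494.3, -90.8, 126.8]
ee_rot: [0.056, -0.705, 0.705, -0.056]
contact_force: [0.3, 0.7, 0.1]
gripper_width: 51.0
```

Released at 51 mm opening with no force. I'm retreating straight up.

```bash
python3 -m inch '[[0.6,0,-1,0,0,0,0],[0.6,0,-2,0,0,0,0],[0.6,0,-4,0,0,0,0],[0.6,0,-7,0,0,0,0],[0.6,0,-10,0,0,0,0],[0.6,0,-12,-4,0,0,0],[0.6,0,-12,-8,0,0,0],[0.6,0,-12,-12,0,0,0],[0.6,0,-12,-16,0,0,0],[0.6,0,-12,-20,0,0,0],[0.6,0,-12,-24,0,0,0],[0.6,0,-12,-26,0,0,0],[0.6,0,-12,-26,0,0,0],[0.6,0,-12,-26,0,0,0]]'
python3 - <<'E'
from h2 import *
a=arm.get_image("scene");b=arm.get_image("top")
cv2.imwrite("pics/g7s.png",cv2.resize(a[70:195,140:270],None,fx=4.8,fy=4.8,interpolation=4)[:,:,::-1])
cv2.imwrite("pics/g7t.png",cv2.resize(b[120:220,290:390],None,fx=6,fy=6,interpolation=4)[:,:,::-1])
E
```

```text
clock: 11.8
position: [453.0, 167.0, 246.7]
ee_rot: [0.057, -0.705, 0.705, -0.057]
contact_force: [-0.6, -0.4, -0.6]
gripper_width: 51.5
```

View pics/g7s.png

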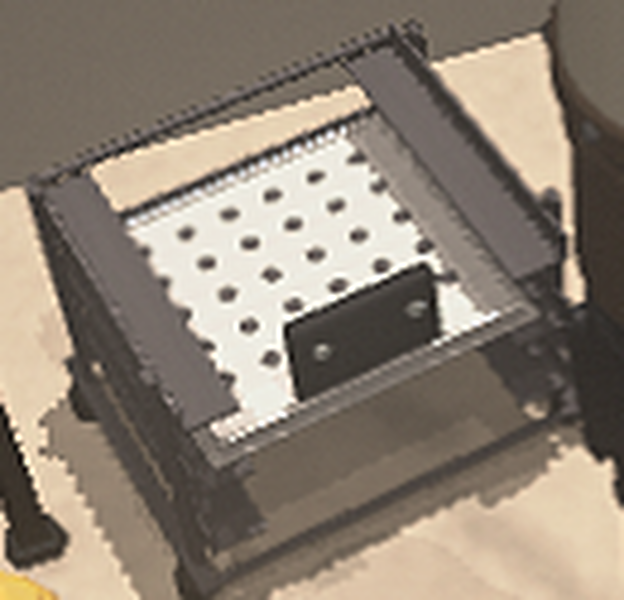

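View pics/g7t.png

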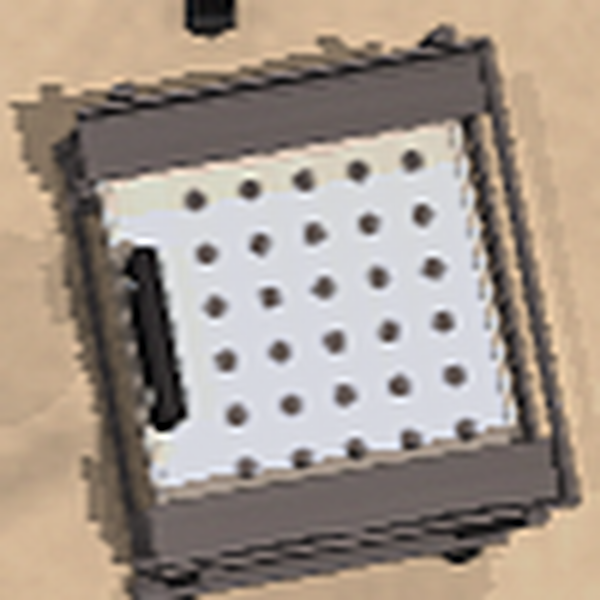

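```bash
python3 - <<'E'
from h2 import *
M=T(503.8,-154,0,-1.413)
f=lambda n,c,o,z,k:((back(n,np.array(c)/k+o-.42,z)-M[:3,3])@M[:3,:3]).round(1)[:,:2].tolist()
for nm,c in (("lead holes",[[413,160],[466,430]]),("trail holes",[[196,200],[247,467]])): print(nm,f("top",c,[290,120],94,6))
print("grip top ctr",f("top",[[156,338]],[290,120],143,6), f("scene",[[360,292]],[140,70],143,4.8),"nominal [-64,0]")
print("lead edge",f("top",[[460,130],[505,425]],[290,120],94,6),f("scene",[[240,175]],[140,70],94,4.8))
E
```

```text
lead holes [[54.4, 55.2], [54.5, -55.2]]
trail holes [[-33.8, 54.8], [-33.7, -54.4]]
grip top ctr [[-65.6, -1.7]] [[-62.2, -1.7]] nominal [-64,0]
lead edge [[75.1, 63.8], [70.0, -55.9]] [[73.8, -4.0]]
```

```bash
python3 - <<'E'
from h2 import *
s=arm.read_state();print(s["clock"],s["contact_force"].round(1));print(arm.job_done())
E
```

```text
11.9 [-0.3 -0.1  0.1]
the job is handed in; nothing more can be done
None
```

I gripped the sheet by its black grip and slid it bare end first into the middle rail pair. I lowered it until it touched the ledges, pushed it until the back stop pushed back with about 20 N, eased off and opened the gripper. The arm backed up and away, and I handed the job in at 11.9 s of the 38 s allowed.

**Last checks:**
- **Position:** the final pictures put the sheet's centre about 0 to 2 mm past the home point along the rails. Across them it is within about 2 mm, with the yaw matching.
- **Height:** contact came at a ledge height of about 89 mm, which fits the middle rails. Both cameras place the top of the grip within about 3.5 mm of each other at that height. I judged flatness from the pictures and did not measure it separately.
- **Robot:** it ended well clear of the rack with no contact force.

**What disagreed:**
- The two cameras differed by about 1 to 2 pixels, so the rack's height came out only roughly (about 1 to 2 mm above the worktop) until contact confirmed it.
- A sideways force of about 6 N showed while I pressed down on the ledges. It went away when I eased off, and the sheet measured centred.

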